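# Load the run caddy in injection order

## Task

Load the grey caddy for the next purge run, in order from the end with the green clip: the red-capped wash bottle in the large cell at that end, then in the three small cells the check standard (red cap, yellow sticker), the white-capped blank and the sample (plain red cap), so that the blank runs between standard and sample and clears any carry-over, and last the amber bottle of internal standard in the large cell at the other end. Keep the vials and bottles upright all the way and leave each standing on the floor of its own cell. Do not shift the jar, the carton or the tape roll.

Things in the scene. Friction and masses are not known exactly. Their poses are not given: they have to be found in the camera images.
- caddy: Grey moulded caddy, fixed, 294 (y) x 78 (x) x 40 mm high; origin: centre of its underside, x points away from the robot, z up. A row of five empty open cells along y: large ones 72 x 72 mm centred at y = +108 and -108 mm, three small ones 46 (x) x 44 (y) mm at y = +47, 0, -47 mm, all at x = 0. Floor 4 mm thick, walls 3 mm thick, tops 40 mm up; lugs at the ends reach y = +-166 mm.
- green_clip: Bright green clip, 34 x 16 mm from above, on the carrying lug (20 mm long) outside the caddy's end wall; marks the start end. At y = +156.5 or -156.5 mm in the caddy's frame, x = 0, changing from start to start (a black clip marks the other end). Fixed; origin: centre of its underside, 30 mm above the bench; top 46 mm above the bench.
- standard_vial: The check standard: glass vial 28 mm across, 96 mm tall, red screw cap with a round yellow sticker (19 mm) on top. Origin at the centre of its base, z up the vial; it stands upright. About 32 g. Grip it round the upper glass or cap, 50 to 85 mm above its base.
- blank_vial: The blank: glass vial 28 mm across, 96 mm tall, white screw cap. Origin at the centre of its base, z up; stands upright. About 32 g. Grip it 50 to 85 mm above its base.
- sample_vial: The sample: glass vial 28 mm across, 96 mm tall, plain red screw cap with no sticker. Origin at the centre of its base, z up; stands upright. About 32 g. Grip it 50 to 85 mm above its base.
- wash_bottle: The wash bottle: translucent bottle with a paper label and a red cap, 48 mm across (much wider than the vials), 100 mm tall. Origin at the centre of its base, z up; stands upright. About 110 g. Can be gripped from above 50 to 90 mm above its base, with a width of 48 mm.
- amber_bottle: The internal standard: amber glass bottle 56 mm across, 115 mm tall, black cap. Origin at the centre of its base, z up; stands upright. About 160 g. Can be gripped from above 50 to 100 mm above its base, with a width of 56 mm. Vials and bottles start in one row along the bench's front edge; equipment 240 mm tall stands about 60 mm behind their row, so carry them along the front.
- septa_jar: Bystander: loose low jar with white lid, 46 mm across, 36 mm tall, between the vials and the caddy, which has a 300 mm tall steel bottle stand about 70 mm behind its centre line. Origin at the centre of its base.
- cap_carton: Bystander: loose blue carton, 61 x 80 x 40 mm, in a gap between the equipment behind. Origin at the centre of its base.
- tape_roll: Bystander: loose roll of white tape lying flat, 66 mm across, 18 mm high, behind the caddy's left end. Origin at the centre of its underside.

How it is judged:
By the outcome, as a careful person would: the job done as asked, in the order asked, and still so for the second after the job is handed in, with the robot touching nothing.
It also fails if it takes over 138 s, if anything falls off the work surface, if the arm or the gripper's body presses on something with over 40 N, if the wrist force passes 120 N, or if a joint passes its speed limit or range.

## Robot

A 6-joint arm with a two-finger parallel gripper is mounted at the origin on a cart in front of the work surface, level with it; the furniture and walls round the work are solid. World frame = base frame: x ahead of the robot, y to its left, z up, the work surface at z = 0. Lengths are in mm, angles in rad, forces in N, time in s.
With the tool pointing down it reaches from about 225 to 725 mm from the base axis. Payload 3.1 kg.
Tool frame: the origin (TCP) lies on the centre line of the jaws, within the pads' length; the fingertips stand 11 mm ahead of it and the grasp point (between the pads) lies 8 mm behind it (bot.tip_extent is the distance from the TCP to the fingertips, in mm); z points along the fingers, y is the line along which they close (so a half turn about z gives the same grasp; the last joint's range is limited). The gripper opens to 85 mm and grips with 20 to 120 N. Pads are 22 mm wide; open, the fingers measure 114 mm over their backs; the gripper's body (76 mm by 85 mm) begins 54 mm behind the grasp point. The pads swing forward as they close: fully open they stand 13 mm farther back than shut.
Start: joints at [-1.298, 0.048, 0.099, 1.622, 0, 1.443], TCP at [204.816, -483.392, 242.312] pointing down, gripper open.
Joint ranges: [-2.91, 2.91], [-0.99, 1.94], [-1.21, 1.42], [-2.12, 2.29], [-1.49, 1.47], [-3.14, 3.14]. Speed limits (rad/s): [2.79, 2.79, 3.14, 3.14, 3.14, 3.14].

## Interface

Orientations are given as a unit quaternion [w, x, y, z].
In Python, from cell import bot gives the robot as it stands. The module is installed in compiled form; this text tells all that it offers.
- The arm moves only by the shell command python3 -m creep 'ROWS' [FORCE]. ROWS is JSON, a list of rows, each a list of 5 numbers: the opening, from 0 (shut) to 1 (fully open), then the shift along the tool's x, y, z in mm, then the turn about the tool's z in rad. A call has 1 to 20 rows; each row is the pose to reach, as a shift and turn from the pose commanded when the call began, along the tool's axes at that moment; what a row does not reach only later rows make up. A row lasts 1/8 s, in which the tool goes at most 62.5 mm and 10.7 degrees, less where a joint would pass 70% of its speed; a pose out of reach is approached as far as the arm can. A call with a gripper value outside its range is refused whole. The fingers move at their own pace and stop on an object; FORCE is the grip in N (left out, the last holds). Time passes only in rows, so rows that repeat a pose let the fingers close. It gives the time, the measured TCP pose, the force, the opening and the grip force at its end, in the units of the state.
- bot.get_state(): the state, without advancing time (a new reading comes with each control period).
- bot.camera(name): name is "scene" or "top"; returns (picture, depth): 400x640x3 uint8, red, green, blue; 400x640 float32, mm along the optical axis (not along the pixel's ray), 0 where there is no reading.
- bot.calibration(name): a dict with "mtx" (3x3 intrinsics, pixels), "extrinsics" (4x4, takes a point from camera to world coordinates). Camera axes: x right, y up, looking along -z (the intrinsics and any distortion apply to the point x, -y, -z); pixel columns grow to the right and rows downward; lengths in mm; the calibration is good to about 2 mm. A picture is of the moment at which its call begins. calibration takes no time and is no camera call.
- bot.sign_off(): hands the job in; it is judged then, once.
Trained networks look in the newest picture that a camera, given by its name, has taken for a name from the list of things; names that differ only in an ending like _2 or _b are one class to them, and where a whole thing is asked for, a point or a joint stands for the part that bears it (a point fixed in the world has none). Each returns a list of dicts, best first, with "conf" (0 to 1); they miss things now and then, are a little off and sometimes report something else, mostly with a low value. They report only what shows in the picture. A call takes as long as a camera call.
- bot.recognise(camera, thing): "position" ([row, column] in pixels, amid what is visible of it).
- bot.outline_of(camera, thing): "mask" (400x640 bool, what is visible of it) and "position" ([row, column] in pixels, amid what is visible of it).
- bot.landmark_of(camera, thing): "position" ([row, column] in pixels: a listed point, or the origin of a listed thing).
The state is a dict: "time_s": time; "joint_positions": joint angles; "joint_velocities": joint speeds; "joint_efforts": joint torques, N m; "tool_pos": TCP position; "eef_rot": TCP orientation; "contact_force": force on the tool from outside, world axes, zero at the start; "ft_torque": the same for the moment, N m; "finger_gap": finger opening in mm; "grip_force": force on a finger pad.
Only numpy, scipy, OpenCV 4.12 (cv2) and the standard library are available. Lean on these libraries where they do the work, as an engineer would, in place of code of your own. Each camera call takes 0.05 s, during which the arm holds its last target. There are 200 camera calls.

## Working session

There is one attempt and no reset: what is moved stays moved. The work goes in short steps, Python scripts to look and compute and a shell command to move; the robot and the scene stay as the last step left them, time stands still between calls to the robot, and variables do not carry over. Pictures are saved under pics/ and viewed, at most 14 in all, crops included, and the job is handed in when it is done.

```bash
mkdir -p pics; cat > h.py <<'E'
import numpy as np, cv2
from cell import bot
def pt(cam,D,r,c):
    K=bot.calibration(cam);M=np.array(K["mtx"]);E=np.array(K["extrinsics"])
    p=np.array([(c-M[0,2])/M[0,0]*D,-(r-M[1,2])/M[1,1]*D,-D*np.ones_like(D)]) if not np.isscalar(D) else np.array([(c-M[0,2])/M[0,0]*D,-(r-M[1,2])/M[1,1]*D,-D])
    return (E[:3,:3]@p).T+E[:3,3]
E
python3 - <<'E'
from h import *
s=bot.get_state();print(s["time_s"],s["tool_pos"],s["eef_rot"],s["finger_gap"])
for c in("scene","top"):
    k=bot.calibration(c);print(c,{a:np.round(v,3).tolist() if not isinstance(v,str) else v for a,v in k.items()})
    im,d=bot.camera(c);cv2.imwrite(f"pics/{c}0.png",im[:,:,::-1]);np.save(f"{c}0.npy",d)
E
```

```text
0.0 [ 204.65892121 -482.81629105  241.08404003] [-1.21070249e-03  9.79990141e-01  1.99042335e-01 -8.55404600e-05] 84.98213424346373
scene {'mtx': [[411.714, 0.0, 323.047], [0.0, 411.714, 201.502], [0.0, 0.0, 1.0]], 'extrinsics': [[0.486, 0.474, -0.734, -443.76], [-0.874, 0.246, -0.42, -537.562], [-0.018, 0.846, 0.534, 680.025], [0.0, 0.0, 0.0, 1.0]]}
top {'mtx': [[426.681, 0.0, 321.379], [0.0, 426.681, 202.453], [0.0, 0.0, 1.0]], 'extrinsics': [[-0.001, 0.998, -0.06, 353.406], [-1.0, -0.002, -0.016, -70.985], [-0.016, 0.06, 0.998, 1568.484], [0.0, 0.0, 0.0, 1.0]]}
```

View pics/scene0.png

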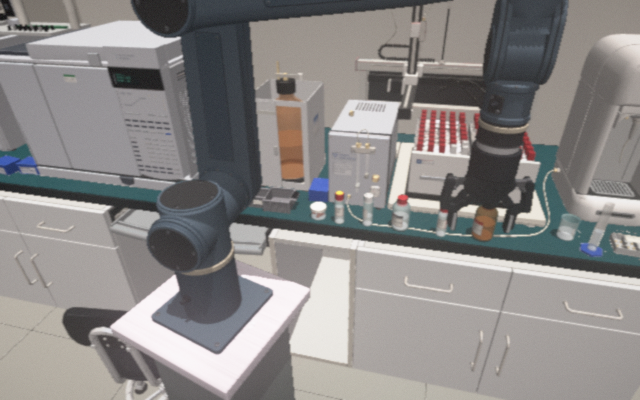

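View pics/top0.png

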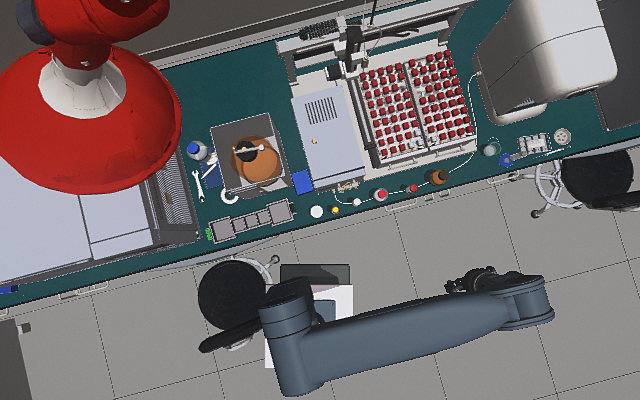

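```bash
python3 - <<'E'
from h import *
for cam in("top","scene"):
    im,d=bot.camera(cam)
    for t in["caddy","green_clip","standard_vial","blank_vial","sample_vial","wash_bottle","amber_bottle","septa_jar","cap_carton","tape_roll"]:
        for o in bot.outline_of(cam,t)[:3]:
            m=o["mask"]&(d>0);r,c=np.nonzero(m)
            if len(r)==0: print(t,"empty");continue
            P=pt(cam,d[r,c],r,c);zt=np.percentile(P[:,2],95);T=P[P[:,2]>zt-8]
            print(cam,t,round(o["conf"],2),np.round(o["position"]),len(r),"top z",zt.round(),"mid",((T[:,:2].min(0)+T[:,:2].max(0))/2).round(1),"mean",T.mean(0).round(1),"ext",np.ptp(T[:,:2],axis=0).round())
E
```

```text
top caddy 0.74 [219. 251.] 1673 top z 44.0 mid [378.7 205.6] mean [377.4 213.1  41.5] ext [157. 302.]
top standard_vial 0.59 [211. 340.] 23 top z 103.0 mid [416.9 -94.6] mean [415.  -93.6  99.2] ext [18. 14.]
top blank_vial 0.53 [206. 356.] 53 top z 101.0 mid [ 442.8 -170.5] mean [ 444.1 -169.6   96.9] ext [21. 21.]
top wash_bottle 0.67 [196. 380.] 167 top z 104.0 mid [ 471.7 -256.8] mean [ 472.3 -257.2  101.5] ext [25. 27.]
top amber_bottle 0.73 [175. 437.] 262 top z 118.0 mid [ 535.2 -464.8] mean [ 534.7 -465.1  115.7] ext [32. 31.]
top septa_jar 0.61 [208. 318.] 132 top z 43.0 mid [414.3 -29.2] mean [414.6 -28.7  38.9] ext [43. 40.]
top cap_carton 0.88 [181. 304.] 338 top z 46.0 mid [516.9  22.9] mean [518.6  23.3  41.9] ext [77. 72.]
top tape_roll 0.49 [209. 320.] 138 top z 43.0 mid [414.3 -29.2] mean [414.6 -28.7  38.9] ext [43. 40.]
scene caddy 0.75 [202. 273.] 895 top z 41.0 mid [412.7 108.7] mean [407.3 108.9  38.7] ext [103. 131.]
scene standard_vial 0.63 [208. 338.] 314 top z 97.0 mid [418.4 -97.6] mean [416.2 -98.4  94.8] ext [23. 26.]
scene blank_vial 0.81 [212. 367.] 319 top z 96.0 mid [ 444.9 -172.6] mean [ 443.9 -173.7   94. ] ext [27. 24.]
scene sample_vial 0.85 [223. 444.] 238 top z 82.0 mid [ 482.6 -367.9] mean [ 483.8 -367.9   80.6] ext [ 8. 19.]
scene wash_bottle 0.67 [215. 404.] 528 top z 100.0 mid [ 474.  -259.8] mean [ 470.3 -260.3   98.9] ext [31. 26.]
scene amber_bottle 0.83 [222. 485.] 793 top z 103.0 mid [ 526.9 -467.1] mean [ 523.9 -469.2  103.3] ext [24. 34.]
scene septa_jar 0.68 [208. 319.] 210 top z 39.0 mid [413.9 -32.5] mean [411.5 -33.9  36.6] ext [44. 41.]
scene cap_carton 0.86 [191. 320.] 451 top z 43.0 mid [518.8  12.8] mean [513.   18.9  41.3] ext [86. 90.]
```

The scene view shows the row from left to right: jar (208,319), standard (208,338), blank (212,367), wash bottle (215,404), sample (223,444) and amber bottle (222,485). In the top view the caddy is at about (219,251), with the green clip at its left end (234,210). The sample's cap is near (188,413).

Next I'll fit the caddy and the caps precisely.

```bash
cat >> h.py <<'E'
def cloud(cam):
    im,d=bot.camera(cam);r,c=np.nonzero(d>0);return im,d,pt(cam,d[r,c],r,c),im[r,c]
E
python3 - <<'E'
from h import *
from scipy.optimize import minimize
def inv(cam,P):
    K=bot.calibration(cam);M=np.array(K["mtx"]);E=np.array(K["extrinsics"])
    q=(np.asarray(P)-E[:3,3])@E[:3,:3];return np.stack([M[1,2]+M[1,1]*q[...,1]/q[...,2]*1, M[0,2]-M[0,0]*q[...,0]/q[...,2]],-1)
for cam in("top","scene"):
    im,d,P,C=cloud(cam);hsv=cv2.cvtColor(im,cv2.COLOR_RGB2HSV)[d>0]
    # caps by colour
    for n,xy in dict(std=(416,-95),sample=(492,-365),wash=(472,-258)).items():
        m=(np.hypot(*(P[:,:2]-xy).T)<45)&(P[:,2]>70)&((hsv[:,0]<8)|(hsv[:,0]>170))&(hsv[:,1]>120)
        m2=(np.hypot(*(P[:,:2]-xy).T)<45)&(P[:,2]>70)&(hsv[:,0]>18)&(hsv[:,0]<35)&(hsv[:,1]>120)
        for k,mm in(("red",m),("yel",m2)):
            if mm.sum()>2:
                Q=P[mm];T=Q[Q[:,2]>np.percentile(Q[:,2],90)-6];print(cam,n,k,mm.sum(),T.mean(0).round(1),np.ptp(T,axis=0).round())
    m=(hsv[:,0]>45)&(hsv[:,0]<75)&(hsv[:,1]>150)&(hsv[:,2]>110)&(P[:,2]>25)&(P[:,2]<70)&(P[:,0]<450)&(P[:,1]<450)
    if m.sum():print(cam,"green",m.sum(),np.median(P[m],0).round(1))
    # bench height near the front, caddy fit
    B=(abs(P[:,0]-360)<250)&(abs(P[:,1]-50)<350)&(abs(P[:,2])<12);print("bench z",np.median(P[B,2]))
    S=P[(np.hypot(P[:,0]-360,P[:,1]-205)<200)&(P[:,2]<58)&(P[:,2]>-8)]-[0,0,np.median(P[B,2])]
    def tmpl(u,v):
        inn=(abs(u)<39)&(abs(v)<147)
        cell=(abs(u)<36)&(abs(abs(v)-108)<36)
        for y in(47,0,-47):cell|=(abs(u)<23)&(abs(v-y)<22)
        return np.where(inn,np.where(cell,-1,1),0)
    H=np.where(S[:,2]>33,1,np.where(S[:,2]>15,0,-1))
    def f(p):
        c,s=np.cos(p[2]),np.sin(p[2]);e=S[:,:2]-p[:2];u=e[:,0]*c+e[:,1]*s;v=-e[:,0]*s+e[:,1]*c
        t=tmpl(u,v);w=(H==1)
        near=(abs(u)<44)&(abs(v)<147)
        return -(np.sum(w&(t==1))-1.0*np.sum(w&(t!=1)&near)-0.5*np.sum((H==-1)&(t==1)))
    best=min(((f((x,y,a)),x,y,a) for x in range(310,400,5) for y in range(170,250,5) for a in np.arange(.15,.5,.03)))
    r=[minimize(f,best[1:],method="Nelder-Mead",options=dict(initial_simplex=np.array(best[1:])+np.vstack([np.zeros(3),np.diag([s,s,s/100])]))) for s in(2,4,-3,6)]
    for q in r:print(cam,"caddy",q.fun,q.x.round(3))
# rectified height/colour map from top
im,d,P,C=cloud("top")
e=P[:,:2]-[416,-95];a=.31;u=e[:,0]*np.cos(a)+e[:,1]*np.sin(a);v=-e[:,0]*np.sin(a)+e[:,1]*np.cos(a)
for v0 in range(-420,500,40):
    k=(abs(v-v0)<20)
    print(v0,[int(np.percentile(P[k&(abs(u-u0)<5),2],95)) if (k&(abs(u-u0)<5)).any() else None for u0 in range(-40,110,10)])
crop=im[150:260,190:470,::-1];cv2.imwrite("pics/crop.png",cv2.resize(crop,None,fx=2.85,fy=2.85,interpolation=cv2.INTER_CUBIC))
E
```

```text
top std red 15 [419.9 -95.   97.8] [21. 21.  7.]
top std yel 22 [417.9 -95.3  99.8] [14. 14.  6.]
top sample red 40 [ 493.  -363.5   97.1] [21. 22.  8.]
top wash red 57 [ 472.3 -256.   101.7] [24. 28.  7.]
top green 36 [335.7 357.3  46.9]
bench z 1.6150321638358491
top caddy -50.0 [3.80078e+02 2.07835e+02 2.99000e-01]
top caddy -49.5 [3.79940e+02 2.07792e+02 2.99000e-01]
top caddy -49.5 [3.79989e+02 2.07847e+02 2.98000e-01]
top caddy -50.0 [3.79450e+02 2.07692e+02 2.94000e-01]
scene std red 23 [ 409.7 -102.7   93.5] [ 9. 14.  6.]
scene std yel 21 [418.3 -95.7  97.4] [18. 19.  4.]
scene sample red 5 [ 483.4 -372.    85.6] [5. 5. 6.]
scene wash red 58 [ 470.5 -260.5  100. ] [28. 21.  5.]
bench z 0.44590729010513996
scene caddy 31.5 [3.09630e+02 2.31356e+02 1.82000e-01]
scene caddy 32.0 [3.06707e+02 2.28130e+02 2.21000e-01]
scene caddy 31.5 [3.10562e+02 2.29318e+02 1.76000e-01]
scene caddy -0.0 [ 2.92745e+02  2.61085e+02 -1.72000e-01]
-420 [6, 6, 91, 116, 117, 116, 89, 5, 4, 6, 133, 132, 189, 193, 182]
-380 [2, 82, 97, 117, 116, 117, 97, 78, 4, 5, 41, 132, 168, 193, 191]
-340 [5, 5, 6, 
[... 648 characters left out ...]
6, 7, 41, 42, 40, 41, 38, 5, 6, 7, 225, 236, 230]
100 [-743, -741, 6, 6, 7, 39, 39, 25, 8, 5, 6, 6, 7, 8, 44]
140 [-739, -735, 3, 4, 7, 26, 43, 41, 49, 48, 48, 49, 42, 42, 6]
180 [-737, -740, 2, 6, 7, 6, 44, 11, 11, 10, 7, 9, 11, 43, 44]
220 [-742, -746, 3, 7, 6, 11, 41, 42, 30, 41, 39, 43, 44, 43, 44]
260 [-735, -731, -3, 5, 6, 5, 4, 46, 33, 37, 37, 30, 43, 38, 4]
300 [-741, -120, -112, 5, 5, 7, 5, 44, 10, 10, 11, 11, 44, 39, 6]
340 [-739, -119, -113, 2, 4, 7, 5, 43, 41, 40, 37, 35, 46, 41, 5]
380 [-742, -117, -111, 3, 3, 7, 44, 43, 44, 39, 36, 36, 41, 40, 44]
420 [-734, -114, -113, 5, 4, 7, 46, 8, 10, 10, 9, 10, 9, 38, 44]
460 [-123, -116, -112, 0, 7, 6, 44, 43, 46, 49, 49, 49, 45, 42, 41]
```

View pics/crop.png

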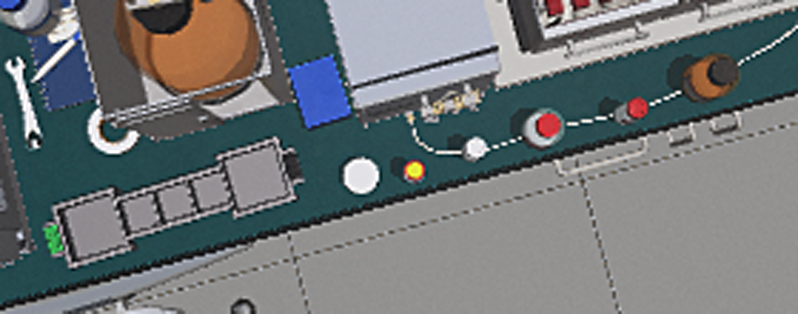

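The crop shows the green clip at the caddy's left end and the row of standard, blank, wash bottle, sample and amber bottle. Brass valves at crop (100,450) stick out behind the blank, so I'll measure that clearance and refit the caddy with its narrower middle section.

```bash
python3 - <<'E'
from h import *
from scipy.optimize import minimize
im,d,P,C=cloud("top")
S=P[(np.hypot(P[:,0]-380,P[:,1]-207)<190)&(P[:,2]<60)&(P[:,2]>-10)]
H=np.where(S[:,2]>34,1,np.where(S[:,2]>17,0,-1))
def f(p):
    c,s=np.cos(p[2]),np.sin(p[2]);e=S[:,:2]-p[:2];u=e[:,0]*c+e[:,1]*s;v=-e[:,0]*s+e[:,1]*c
    big=(abs(abs(v)-108)<39);sm=(abs(v)<72)&(abs(u)<26)
    t=(big&(abs(u)<39))|sm
    cell=(abs(u)<36)&(abs(abs(v)-108)<36)
    for y in(47,0,-47):cell|=(abs(u)<23)&(abs(v-y)<22)
    # soft: cells low, walls high, outside low within 50
    near=(abs(u)<50)&(abs(v)<147)
    wall=t&~cell
    return -(2*np.sum((H==1)&wall)-np.sum((H==1)&~wall&near)-2*np.sum((H==-1)&wall))
g=min(((f((x,y,a)),x,y,a) for x in np.arange(368,392,1) for y in np.arange(196,220,1) for a in np.arange(.25,.36,.01)))
c=[(f((x,y,a)),x,y,a) for x in np.arange(g[1]-3,g[1]+3.1,.5) for y in np.arange(g[2]-3,g[2]+3.1,.5) for a in np.arange(g[3]-.015,g[3]+.016,.003)]
c=np.array(sorted(c));t=c[c[:,0]<c[0,0]*.93];print(c[0],len(t),t.mean(0).round(3),t.std(0).round(3))
for cam in("top","scene"):
    im,d,P,C=cloud(cam)
    a=.297
    for n,xy,v0 in(("blank",(443.5,-172),0),("std",(417.5,-95.5),0),("wash",(471.5,-258),0),("sam",(493,-364),0),("amb",(534.5,-466),0)):
        e=P[:,:2]-xy;u=e[:,0]*np.cos(a)+e[:,1]*np.sin(a);v=-e[:,0]*np.sin(a)+e[:,1]*np.cos(a)
        k=(u>25)&(u<90)&(abs(v)<48)&(P[:,2]>60)
        out=[]
        for vv in range(-45,46,10):
            kk=k&(abs(v-vv)<5)
            if kk.sum(): i=np.argmin(u[kk]);out.append((vv,int(u[kk][i]),int(P[kk][i,2])))
        print(cam,n,out)
E
```

```text
[-1.800e+02  3.795e+02  2.085e+02  2.970e-01] 7 [-1.76143e+02  3.79500e+02  2.08357e+02  2.97000e-01] [3.758e+00 0.000e+00 3.500e-01 2.000e-03]
top blank [(-45, 80, 233), (-35, 67, 224), (-25, 57, 64), (-15, 57, 119), (-5, 38, 209), (5, 39, 208), (15, 45, 219), (25, 43, 229), (35, 45, 222), (45, 40, 210)]
top std [(-45, 47, 222), (-35, 42, 210), (-25, 44, 209), (-15, 73, 168), (-5, 73, 151), (5, 74, 177), (15, 74, 125), (25, 74, 117), (35, 74, 147), (45, 77, 192)]
top wash [(-45, 70, 133), (-35, 70, 122), (-25, 88, 162)]
top sam [(-35, 77, 129), (-25, 76, 122), (-15, 77, 117), (-5, 78, 123), (5, 77, 128), (15, 78, 136), (25, 78, 132), (35, 78, 135), (45, 79, 133)]
top amb [(-45, 62, 130), (-35, 63, 127), (-25, 63, 132), (-15, 63, 133), (-5, 25, 84), (5, 25, 86), (15, 25, 60), (25, 83, 162), (35, 86, 189), (45, 87, 105)]
scene blank [(-45, 65, 173), (-35, 65, 226), (-25, 55, 73), (-15, 49, 112), (-5, 36, 205), (5, 39, 203), (15, 41, 221), (25, 43, 214), (35, 45, 221), (45, 40, 205)]
scene std [(-45, 47, 221), (-35, 42, 202), (-25, 45, 206), (-15, 71, 138), (-5, 71, 140), (5, 72, 122), (15, 71, 138), (25, 73, 207), (35, 73, 230), (45, 75, 193)]
scene wash [(-45, 69, 127), (-35, 85, 164), (-25, 88, 140), (-15, 88, 117), (45, 71, 85)]
scene sam [(-5, 79, 127), (5, 75, 129), (15, 77, 124), (25, 78, 128), (35, 78, 130), (45, 75, 131)]
scene amb [(35, 86, 74)]
```

```bash
python3 - <<'E'
from h import *
from scipy.spatial.transform import Rotation as R
s=bot.get_state();q=s["eef_rot"];Rm=R.from_quat([q[1],q[2],q[3],q[0]]).as_matrix();p=np.array(s["tool_pos"])
print(Rm.round(2).tolist())
Q=np.vstack([cloud(c)[2] for c in("scene","top")])
T=(Q-p)@Rm
k=(np.hypot(T[:,0],T[:,1])<110)&(T[:,2]<20)&(T[:,2]>-260)
T=T[k]
for z in range(10,-250,-15):
    m=abs(T[:,2]-z)<7.5
    if m.sum()>3:print(z,m.sum(),"x",np.percentile(T[m,0],[2,98]).round(),"y",np.percentile(T[m,1],[2,98]).round())
E
```

```text
[[0.92, 0.39, 0.0], [0.39, -0.92, -0.0], [0.0, 0.0, -1.0]]
-5 71 x [-12.  10.] y [-53.  54.]
-20 173 x [-13.  10.] y [-56.  56.]
-35 164 x [-13.   9.] y [-56.  55.]
-50 378 x [-14.  11.] y [-73.  71.]
-65 612 x [-18.  14.] y [-72.  71.]
-80 548 x [-20.  14.] y [-71.  70.]
-95 818 x [-20.  10.] y [-69.  67.]
-110 455 x [-14.  11.] y [-67.  65.]
-125 433 x [-38.  34.] y [-37.  30.]
-140 490 x [-39.  35.] y [-37.  30.]
-155 586 x [-38.  34.] y [-37.  32.]
-170 511 x [-35.  33.] y [-35.  30.]
-185 490 x [-35.  31.] y [-33.  28.]
-200 520 x [-36.  32.] y [-34.  29.]
-215 559 x [-36.  33.] y [-34.  29.]
-230 513 x [-35.  31.] y [-33.  27.]
-245 559 x [-35.  12.] y [-33.  28.]
```

```bash
cat >> h.py <<'E'
from scipy.spatial.transform import Rotation as R
A=.297; CAD=np.array([379.5,208.4])
OB=dict(amber=(534,-465.5),wash=(472,-257.5),sample=(493,-364.5),blank=(444,-171),std=(418,-95.5))
def cell(v,u=0): return CAD+u*np.array([np.cos(A),np.sin(A)])+v*np.array([-np.sin(A),np.cos(A)])
def ob(n,u=0): return np.array(OB[n])+u*np.array([np.cos(A),np.sin(A)])
def go(xy,z,psi=None):
    s=bot.get_state();q=s["eef_rot"];M=R.from_quat([q[1],q[2],q[3],q[0]]).as_matrix();p=np.array(s["tool_pos"])
    now=np.arctan2(M[1,0],M[0,0]);d=(np.array([*xy,z])-p)
    print("t",round(s["time_s"],2),"tcp",p.round(1),"psi",now.round(3),"gap",round(s["finger_gap"],1),"shift",(M.T@d).round(1),"turn",None if psi is None else round(now-psi,3))
E
python3 - <<'E'
from h import *
go(ob("amber"),170,A)
P=cloud("top")[2];e=P[:,:2]-CAD;u=e[:,0]*np.cos(A)+e[:,1]*np.sin(A);v=-e[:,0]*np.sin(A)+e[:,1]*np.cos(A)
for vv in range(-150,151,15):
    k=(abs(v-vv)<8)&(u>-60)&(u<120)&(P[:,2]>60)
    if k.any(): print(vv,int(u[k].min()),int(P[k][np.argmin(u[k]),2]),end="; ")
E
```

```text
t 1.6 tcp [ 204.8 -483.4  242.3] psi 0.401 gap 85.7 shift [310.1 112.   72.3] turn 0.104
-150 81 297; -135 82 289; -120 82 300; -105 83 296; -90 73 138; -75 73 154; -60 77 264; -45 77 274; -30 78 260; -15 78 260; 0 80 265; 15 73 820; 30 66 826; 45 62 835; 60 61 841; 75 60 846; 90 60 847; 105 64 854; 120 67 858; 135 71 867; 150 80 875;
```

```bash
python3 -m creep '[[1,40,14,10,0.03],[1,90,32,20,0.06],[1,140,50,35,0.104],[1,190,68,50,0.104],[1,240,86,65,0.104],[1,280,101,72,0.104],[1,310,112,72,0.104],[1,310,112,72,0.104],[1,310,112,72,0.104],[1,310,112,72,0.104]]' 40; python3 -c '
from h import *
go(ob("amber"),72,A)
im,d=bot.camera("scene");cv2.imwrite("pics/a1.png",cv2.resize(im[100:260,380:600,::-1],None,fx=3.4,fy=3.4))'
```

```text
time_s: 2.9
tool_pos: [533.0, -466.1, 170.9]
eef_rot: [0.0, 0.989, 0.147, -0.0]
contact_force: [-0.8, -0.1, 0.1]
finger_gap: 85.5
grip_force: 0.0
t 2.9 tcp [ 533.  -466.1  170.9] psi 0.296 gap 85.5 shift [ 1.1 -0.3 98.9] turn -0.001
```

View pics/a1.png

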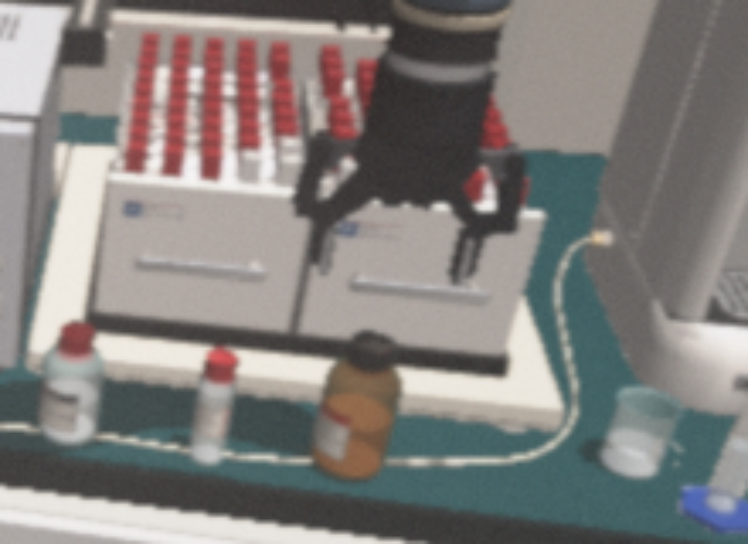

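The gripper is centred over the amber bottle: the jaw midpoint is near crop (265,390), on the bottle's axis. The sample stands to its left with the wash bottle beyond. Descending.

```bash
python3 -m creep '[[1,1,0,25,0],[1,1,0,50,0],[1,1,0,75,0],[1,1,0,98,0],[1,1,0,98,0],[1,1,0,98,0],[0.4,1,0,98,0],[0.4,1,0,98,0],[0.4,1,0,98,0],[0.4,1,0,98,0],[0.4,1,0,98,0],[0.4,1,0,98,0]]' 40; python3 -c '
from h import *
go(ob("amber"),230,A)'
```

```text
time_s: 4.45
tool_pos: [535.6, -466.2, 74.3]
eef_rot: [0.001, 0.989, 0.148, 0.001]
contact_force: [-0.2, -0.8, 5.0]
finger_gap: 54.9
grip_force: 42.6
t 4.45 tcp [ 535.6 -466.2   74.3] psi 0.297 gap 54.9 shift [  -1.2   -0.7 -155.7] turn -0.0
```

```bash
python3 -m creep '[[0.4,0,0,-10,0],[0.4,-5,0,-30,0],[0.4,-10,0,-60,0],[0.4,-15,0,-90,0],[0.4,-20,0,-120,0],[0.4,-20,0,-140,0],[0.4,-20,0,-140,0]]' 40; python3 -c '
from h import *
go(cell(-108),215,A)'
```

```text
time_s: 5.32
tool_pos: [516.3, -472.2, 215.9]
eef_rot: [0.002, 0.989, 0.148, 0.001]
contact_force: [0.4, 0.6, -1.4]
finger_gap: 55.0
grip_force: 42.6
t 5.33 tcp [ 516.3 -472.2  215.9] psi 0.297 gap 55.0 shift [  68.1 -582.8   -1.8] turn -0.0
```

```bash
python3 -m creep '[[0.4,0,-15,0,0],[0.4,0,-45,0,0],[0.4,0,-85,0,0],[0.4,0,-125,0,0],[0.4,0,-165,0,0],[0.4,0,-205,0,0],[0.4,0,-245,0,0],[0.4,0,-285,0,0],[0.4,0,-325,0,0],[0.4,0,-365,0,0],[0.4,0,-405,0,0],[0.4,5,-445,0,0],[0.4,20,-485,0,0],[0.4,40,-525,0,0],[0.4,55,-555,0,0],[0.4,65,-575,0,0],[0.4,68,-583,0,0],[0.4,68,-583,0,0],[0.4,68,-583,0,0],[0.4,68,-583,0,0]]'; python3 -c '
from h import *
go(cell(-108),77,A)
im,d=bot.camera("scene");cv2.imwrite("pics/a2.png",cv2.resize(im[60:260,160:420,::-1],None,fx=3,fy=3))'
```

```text
time_s: 7.82
tool_pos: [410.3, 105.5, 212.3]
eef_rot: [0.0, 0.989, 0.147, 0.0]
contact_force: [-0.0, -0.6, -0.9]
finger_gap: 55.3
grip_force: 42.9
t 7.83 tcp [410.3 105.5 212.3] psi 0.295 gap 55.3 shift [  0.6   0.6 135.3] turn -0.002
```

View pics/a2.png

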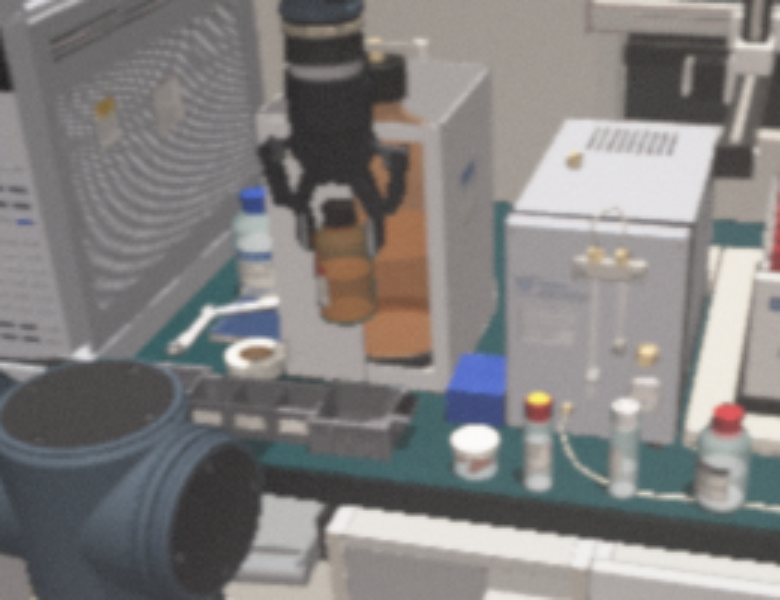

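The amber bottle hangs upright above the caddy, and the caddy's right large cell is visible at crop (400,360). I'll cross-check the cell's rim in the scene view before lowering.

```bash
python3 - <<'E'
from h import *
for cam in("scene","top"):
    P=cloud(cam)[2];e=P[:,:2]-CAD;u=e[:,0]*np.cos(A)+e[:,1]*np.sin(A);v=-e[:,0]*np.sin(A)+e[:,1]*np.cos(A)
    k=(abs(u)<55)&(v<-68)&(v>-170)&(P[:,2]>35)&(P[:,2]<47)
    print(cam,k.sum(),"u hist",np.histogram(u[k],np.arange(-54,55,6))[0],"v hist(-168..)",np.histogram(v[k],np.arange(-168,-60,6))[0])
    k=(abs(u)<45)&(v<-60)&(v>-156)&(P[:,2]>95)&(P[:,2]<240);k&=np.hypot(u,v+108)<34
    for z0 in range(130,200,15):
        m=k&(abs(P[:,2]-z0)<8)
        if m.sum()>5:print(z0,m.sum(),"u",np.percentile(u[m],[2,98]).round(1),"v",np.percentile(v[m],[2,98]).round(1))
E
```

```text
scene 224 u hist [ 0  3 47 15  6 13 18 10 10  8 10 11  5  5 12 42  9  0] v hist(-168..) [17 19 24 18 11 10  7  8  5 11  9 10  9  9 10 28  9]
145 63 u [-29.6  -0.7] v [-136.7  -88.5]
160 103 u [-28.7   1.6] v [-136.8  -86.9]
175 107 u [-28.7   2.2] v [-137.1  -87.8]
190 103 u [-28.8  -2.7] v [-137.4  -85.1]
top 105 u hist [ 0  1 36  7  4  7  7 10  5  2  3  4  2  0  2 15  0  0] v hist(-168..) [10 12 10 20  5  5  8  3  7  1  4  2  2  3  4  5  4]
160 6 u [-29.1 -13. ] v [-132.3 -110.1]
190 6 u [-29.7 -13.6] v [-131.4 -108. ]
```

```bash
python3 -m creep '[[0.4,1,1,25,0],[0.4,1,1,55,0],[0.4,1,1,85,0],[0.4,1,1,105,0],[0.4,1,1,120,0],[0.4,1,1,128,0],[0.4,1,1,132,0],[0.4,1,1,134,0],[0.4,1,1,135.5,0],[0.4,1,1,135.5,0],[0.4,1,1,135.5,0]]'
```

```text
time_s: 9.35
tool_pos: [412.3, 105.7, 78.2]
eef_rot: [0.0, 0.989, 0.148, 0.001]
contact_force: [-1.4, -0.8, 5.6]
finger_gap: 55.2
grip_force: 43.3
```

```bash
python3 -m creep '[[0.6,0,0,0,0],[0.75,0,0,0,0],[0.9,0,0,0,0],[0.9,0,0,0,0],[0.9,0,0,0,0],[0.9,0,0,-25,0],[0.9,0,0,-55,0],[0.9,0,0,-90,0],[0.9,0,0,-125,0],[0.9,0,0,-135,0],[0.9,0,0,-135,0]]'; python3 -c '
from h import *
go(ob("wash"),170,A)
P=cloud("scene")[2];e=P[:,:2]-cell(-108);k=(np.hypot(*e.T)<45)&(P[:,2]>60)&(P[:,2]<130);print(P[k].max(0),P[k].min(0),cell(-108))'
```

```text
time_s: 10.72
tool_pos: [411.9, 105.6, 211.9]
eef_rot: [0.0, 0.989, 0.148, 0.0]
contact_force: [1.1, 0.3, -1.4]
finger_gap: 76.8
grip_force: 0.0
t 10.72 tcp [411.9 105.6 211.9] psi 0.297 gap 76.8 shift [-48.8 364.8  41.9] turn -0.0
[431.03714386 127.90122954 122.42876042] [383.34421059  73.64709254  60.3255506 ] [411.10651014 105.12837506]
```

```bash
python3 -m creep '[[0.9,-25,15,0,0],[0.9,-60,45,0,0],[0.9,-70,90,0,0],[0.9,-70,140,0,0],[0.9,-70,190,0,0],[0.9,-70,240,0,0],[0.9,-70,285,5,0],[0.9,-65,325,15,0],[0.9,-55,352,30,0],[0.9,-49,365,42,0],[0.9,-49,365,60,0],[0.9,-49,365,85,0],[0.9,-49,365,110,0],[0.9,-49,365,137,0],[0.9,-49,365,137,0],[0.9,-49,365,137,0]]'; python3 -c '
from h import *
go(ob("wash"),72,A)'
```

```text
time_s: 12.78
tool_pos: [471.4, -257.1, 75.4]
eef_rot: [0.0, 0.989, 0.148, 0.0]
contact_force: [0.2, -0.4, 0.2]
finger_gap: 77.1
grip_force: 0.0
t 12.78 tcp [ 471.4 -257.1   75.4] psi 0.298 gap 77.1 shift [0.5 0.5 3.4] turn 0.001
```

```bash
python3 -m creep '[[0.9,0,0,5,0],[0.3,0,0,5,0],[0.3,0,0,5,0],[0.3,0,0,5,0],[0.3,0,0,5,0],[0.3,0,0,5,0],[0.3,0,0,5,0],[0.3,0,0,5,0],[0.3,0,0,0,0],[0.3,-5,0,-30,0],[0.3,-10,0,-65,0],[0.3,-20,0,-100,0],[0.3,-20,0,-130,0],[0.3,-20,0,-135,0],[0.3,-20,0,-135,0]]' 40; python3 -c '
from h import *
go(cell(108),210,A)'
```

```text
time_s: 14.65
tool_pos: [452.0, -263.3, 208.6]
eef_rot: [-0.001, 0.989, 0.148, -0.001]
contact_force: [0.0, -0.7, -0.9]
finger_gap: 47.4
grip_force: 41.3
t 14.65 tcp [ 452.  -263.3  208.6] psi 0.297 gap 47.4 shift [  68.7 -580.2   -0.6] turn -0.0
```

```bash
python3 -m creep '[[0.3,0,-15,0,0],[0.3,0,-45,0,0],[0.3,0,-85,0,0],[0.3,0,-125,0,0],[0.3,0,-165,0,0],[0.3,0,-205,0,0],[0.3,5,-245,0,0],[0.3,20,-285,0,0],[0.3,35,-325,0,0],[0.3,50,-365,0,0],[0.3,60,-405,0,0],[0.3,68,-445,0,0],[0.3,68,-485,0,0],[0.3,68,-525,0,0],[0.3,68,-555,0,0],[0.3,68,-572,0,0],[0.3,68,-580,0,0],[0.3,68,-580,0,0],[0.3,68,-580,0,0],[0.3,68,-580,0,0]]'; python3 -c '
from h import *
go(cell(108),74,A)
for cam in("scene","top"):
    P=cloud(cam)[2];e=P[:,:2]-CAD;u=e[:,0]*np.cos(A)+e[:,1]*np.sin(A);v=-e[:,0]*np.sin(A)+e[:,1]*np.cos(A)
    k=(abs(u)<55)&(v>68)&(v<170)&(P[:,2]>35)&(P[:,2]<47)
    print(cam,k.sum(),"u",np.histogram(u[k],np.arange(-54,55,6))[0],"v",np.histogram(v[k],np.arange(60,169,6))[0])
    k=(np.hypot(u,v-108)<34)&(abs(P[:,2]-170)<20)
    if k.sum()>5:print(k.sum(),"u",np.percentile(u[k],[2,98]).round(1),"v",np.percentile(v[k],[2,98]).round(1))
'
```

```text
time_s: 17.15
tool_pos: [377.1, 235.6, 209.9]
eef_rot: [-0.025, 0.982, 0.185, -0.006]
contact_force: [-0.3, -0.4, -1.1]
finger_gap: 47.4
grip_force: 41.5
t 17.15 tcp [377.1 235.6 209.9] psi 0.373 gap 47.4 shift [  0.8 -74.3 139.9] turn 0.076
scene 37 u [ 0  0  0  0  0  0  0  0  0  0  1  0  0  0  5 24  7  0] v [0 4 5 3 5 3 5 4 4 1 2 0 1 0 0 0 0 0]
top 21 u [ 0  0 12  4  2  1  2  0  0  0  0  0  0  0  0  0  0  0] v [0 9 3 4 1 4 0 0 0 0 0 0 0 0 0 0 0 0]
```

```bash
python3 -c '
from h import *
print(np.round(bot.get_state()["joint_positions"],3))'; python3 -m creep '[[0.3,0,40,0,0],[0.3,0,40,0,-0.15],[0.3,0,40,0,-0.3],[0.3,0,40,0,-0.45],[0.3,0,40,0,-0.6],[0.3,0,40,0,-0.6],[0.3,0,40,0,-0.6]]'; python3 -c '
from h import *
print(np.round(bot.get_state()["joint_positions"],3),bot.get_state()["eef_rot"])
go(cell(108),210,.9)'
```

```text
[ 0.372 -0.172 -0.175  1.569  0.052  3.141]
time_s: 18.12
tool_pos: [391.5, 198.6, 207.8]
eef_rot: [-0.026, 0.884, 0.466, 0.002]
contact_force: [0.0, -0.7, -1.0]
finger_gap: 47.1
grip_force: 41.7
[ 0.28  -0.181 -0.188  1.571  0.051  2.451] [-0.02578842  0.8841747   0.46643989  0.00197379]
t 18.12 tcp [391.5 198.6 207.8] psi 0.97 gap 47.1 shift [ 68.7 -99.8   4. ] turn 0.07
```

```bash
cat >> h.py <<'E'
def gob(xy,zb,L):
    "shift so that the point L below the TCP along the tool comes to xy, zb"
    s=bot.get_state();q=s["eef_rot"];M=R.from_quat([q[1],q[2],q[3],q[0]]).as_matrix();p=np.array(s["tool_pos"])
    print("t",round(s["time_s"],2),"tcp",p.round(1),"toolz",M[:,2].round(4),"psi",np.arctan2(M[1,0],M[0,0]).round(3),"gap",round(s["finger_gap"],1),"shift",(M.T@(np.array([*xy,zb])-p-L*M[:,2])).round(1),"up dir",(M.T@[0,0,1]).round(4),"q",np.round(s["joint_positions"],3))
E
python3 -c '
from h import *
gob(cell(108),140,70);gob(cell(108),5,70)'
```

```text
t 18.12 tcp [391.5 198.6 207.8] toolz [-0.0206  0.0474 -0.9987] psi 0.97 gap 47.1 shift [ 66.7 -96.8   4. ] up dir [ 0.0275 -0.0438 -0.9987] q [ 0.28  -0.181 -0.188  1.571  0.051  2.451]
t 18.12 tcp [391.5 198.6 207.8] toolz [-0.0206  0.0474 -0.9987] psi 0.97 gap 47.1 shift [ 63.  -90.9 138.8] up dir [ 0.0275 -0.0438 -0.9987] q [ 0.28  -0.181 -0.188  1.571  0.051  2.451]
```

```bash
python3 -m creep '[[0.3,12,-17,2,0],[0.3,28,-40,4,0],[0.3,45,-65,4,0],[0.3,58,-84,4,0],[0.3,67,-97,4,0],[0.3,67,-97,4,0],[0.3,67,-97,4,0],[0.3,67,-97,4,0]]'; python3 -c '
from h import *
gob(cell(108),5.5,70)
for cam in("scene","top"):
    P=cloud(cam)[2];e=P[:,:2]-CAD;u=e[:,0]*np.cos(A)+e[:,1]*np.sin(A);v=-e[:,0]*np.sin(A)+e[:,1]*np.cos(A)
    k=(abs(u)<55)&(v>68)&(v<170)&(P[:,2]>35)&(P[:,2]<47)
    print(cam,k.sum(),"u",np.histogram(u[k],np.arange(-54,55,6))[0],"v",np.histogram(v[k],np.arange(60,169,6))[0])
im,d=bot.camera("top");cv2.imwrite("pics/a3.png",cv2.resize(im[130:260,170:340,::-1],None,fx=4,fy=4))'
```

```text
time_s: 19.12
tool_pos: [349.4, 308.0, 209.8]
eef_rot: [-0.026, 0.884, 0.467, 0.002]
contact_force: [-0.1, -0.8, -1.2]
finger_gap: 46.9
grip_force: 41.8
t 19.12 tcp [349.4 308.  209.8] toolz [-0.0205  0.0471 -0.9987] psi 0.971 gap 46.9 shift [ -3.4   5.5 134.2] up dir [ 0.0273 -0.0435 -0.9987] q [ 0.545 -0.125 -0.134  1.555  0.051  2.715]
scene 32 u [ 0  0  0  0  0  0  0  0  0  0  0  1  0  0  4 18  9  0] v [0 2 3 5 3 5 2 6 2 1 2 0 1 0 0 0 0 0]
top 93 u [ 0  0 32 11  5 10  6  0  2  3  1  2  1  2  5 13  0  0] v [ 0 23  3  5  6  7  6  3  4  3  3  2  3  8  9  3  4  1]
```

View pics/a3.png

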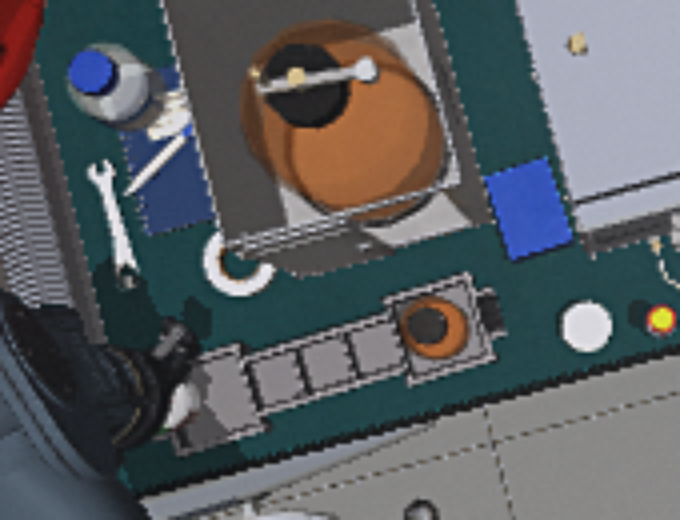

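The amber bottle sits inside the right cell at crop (325,435), and the wash bottle is above the left cell at (405,180). Lowering it.

```bash
python3 -m creep '[[0.3,0,0,25,0],[0.3,-1,2,55,0],[0.3,-2,3,85,0],[0.3,-3,5,105,0],[0.3,-3,5,120,0],[0.3,-3,5,128,0],[0.3,-3,5,131,0],[0.3,-3,5,133,0],[0.3,-3,5,135,0],[0.3,-3,5,135,0],[0.3,-3,5,135,0]]'; python3 -c '
from h import *
gob(cell(108),5,70)'
```

```text
time_s: 20.65
tool_pos: [349.3, 310.1, 75.5]
eef_rot: [-0.026, 0.884, 0.467, 0.003]
contact_force: [0.8, 0.4, 1.9]
finger_gap: 47.5
grip_force: 42.1
t 20.65 tcp [349.3 310.1  75.5] toolz [-0.0193  0.0483 -0.9986] psi 0.972 gap 47.5 shift [-1.5  1.   0.5] up dir [ 0.0291 -0.0431 -0.9986] q [ 0.549 -0.089 -0.369  1.281  0.051  2.717]
```

```bash
python3 -m creep '[[0.5,0,0,1,0],[0.6,0,0,1,0],[0.8,0,0,1,0],[0.8,0,0,1,0],[0.8,0,0,1,0],[0.8,1,-2,-30,0],[0.8,2,-4,-65,0],[0.8,3,-5,-100,0],[0.8,3,-5,-135,0],[0.8,3,-5,-150,0],[0.8,3,-5,-150,0]]'; python3 -c '
from h import *
gob(cell(0),230,0)
im,d=bot.camera("scene");cv2.imwrite("pics/a4.png",cv2.resize(im[120:240,180:360,::-1],None,fx=4,fy=4))'
```

```text
time_s: 22.02
tool_pos: [350.0, 308.2, 225.6]
eef_rot: [-0.026, 0.884, 0.467, 0.003]
contact_force: [-0.1, 0.7, -0.4]
finger_gap: 68.2
grip_force: 0.0
t 22.02 tcp [350.  308.2 225.6] toolz [-0.0189  0.0485 -0.9986] psi 0.972 gap 68.2 shift [-65.7  80.3  -9.8] up dir [ 0.0294 -0.043  -0.9986] q [ 0.544 -0.124 -0.102  1.584  0.051  2.713]
```

View pics/a4.png

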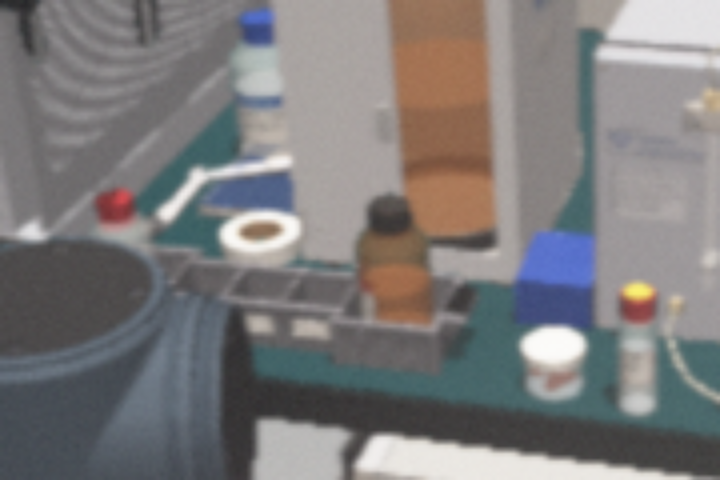

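The wash bottle (205,115) and amber bottle (260,395) stand in their cells, with the tape roll and jar where they were. The joint-6 limit left the tool tilted by 3° along the row, which is harmless, and I'll compensate for it. Next is the standard.

```bash
python3 -c '
from h import *
gob(ob("std",-25),215,0)
gob(cell(0,-30),225,0)'
```

```text
t 22.07 tcp [349.3 307.8 224.2] toolz [-0.0211  0.0471 -0.9987] psi 0.972 gap 68.4 shift [-314.2  268.1  -11.1] up dir [ 0.027  -0.044  -0.9987] q [ 0.544 -0.123 -0.104  1.584  0.051  2.713]
t 22.07 tcp [349.3 307.8 224.2] toolz [-0.0211  0.0471 -0.9987] psi 0.972 gap 68.4 shift [-88.5  62.   -6. ] up dir [ 0.027  -0.044  -0.9987] q [ 0.544 -0.123 -0.104  1.584  0.051  2.713]
```

```bash
python3 -m creep '[[0.55,-30,21,-2,0],[0.55,-60,42,-4,0],[0.55,-89,62,-6,0],[0.55,-125,95,-6,0],[0.55,-165,132,-7,0.05],[0.55,-205,168,-8,0.2],[0.55,-245,205,-9,0.35],[0.55,-280,237,-10,0.5],[0.55,-305,260,-11,0.65],[0.55,-314,268,-11,0.675],[0.55,-314,268,-11,0.675],[0.55,-314,268,-11,0.675],[0.55,-314,268,-11,0.675]]'; python3 -c '
from h import *
gob(ob("std",-6),165,0);gob(ob("std",-6),72,0)'
```

```text
time_s: 23.7
tool_pos: [394.1, -101.4, 215.5]
eef_rot: [-0.025, 0.988, 0.15, -0.007]
contact_force: [-1.3, -0.8, 0.6]
finger_gap: 47.2
grip_force: 0.0
t 23.7 tcp [ 394.1 -101.4  215.5] toolz [-0.0206  0.0476 -0.9987] psi 0.301 gap 47.2 shift [18.8  4.  50.2] up dir [-0.0056 -0.0516 -0.9987] q [-0.443 -0.227 -0.212  1.626  0.034  2.398]
t 23.7 tcp [ 394.1 -101.4  215.5] toolz [-0.0206  0.0476 -0.9987] psi 0.301 gap 47.2 shift [ 19.4   8.8 143.1] up dir [-0.0056 -0.0516 -0.9987] q [-0.443 -0.227 -0.212  1.626  0.034  2.398]
```

```bash
python3 -m creep '[[0.55,10,2,15,0],[0.55,19,4,40,0],[0.55,19,4,52,0],[0.55,19,6,75,0],[0.55,19,7,100,0],[0.55,19,8,125,0],[0.55,19,9,143,0],[0.55,19,9,143,0],[0.55,19,9,143,0],[0.2,19,9,143,0],[0.1,19,9,143,0],[0.1,19,9,143,0],[0.1,19,9,143,0],[0.1,19,9,143,0],[0.1,19,9,143,0],[0.1,19,9,143,0]]' 30; python3 -c '
from h import *
gob(ob("std",-6),72,0)
P=cloud("scene")[2]
'
```

```text
time_s: 25.7
tool_pos: [413.1, -99.4, 73.3]
eef_rot: [-0.024, 0.989, 0.148, -0.006]
contact_force: [1.1, -0.9, 5.8]
finger_gap: 27.0
grip_force: 29.9
t 25.7 tcp [413.1 -99.4  73.3] toolz [-0.0181  0.046  -0.9988] psi 0.298 gap 27.0 shift [-0.1 -2.2  1.5] up dir [-0.0038 -0.0493 -0.9988] q [-0.419 -0.15  -0.429  1.327  0.035  2.424]
```

```bash
python3 -m creep '[[0.1,0,0,-10,0],[0.1,-8,-1,-35,0],[0.1,-18,-3,-70,0],[0.1,-25,-4,-105,0],[0.1,-25,-6,-135,0],[0.1,-25,-6,-143,0],[0.1,-25,-6,-143,0]]'; python3 -c '
from h import *
gob(cell(41),142,72)
s=bot.get_state();print(s["grip_force"],s["contact_force"])'
```

```text
time_s: 26.62
tool_pos: [389.4, -107.1, 215.0]
eef_rot: [-0.025, 0.989, 0.148, -0.007]
contact_force: [-0.3, -0.7, -1.5]
finger_gap: 26.9
grip_force: 29.5
t 26.62 tcp [ 389.4 -107.1  215. ] toolz [-0.0208  0.0477 -0.9986] psi 0.298 gap 26.9 shift [  83.8 -341.3   18.3] up dir [-0.0058 -0.0517 -0.9986] q [-0.46  -0.235 -0.219  1.627  0.033  2.382]
29.5083948969841 [-0.32373257 -0.71430306 -1.54896563]
```

```bash
python3 -m creep '[[0.1,0,-15,1,-0.15],[0.1,0,-40,2,-0.32],[0.1,0,-70,4,-0.5],[0.1,5,-100,5,-0.68],[0.1,15,-130,7,-0.86],[0.1,28,-160,8,-1.04],[0.1,40,-190,10,-1.22],[0.1,52,-220,12,-1.4],[0.1,64,-250,13,-1.57],[0.1,74,-280,15,-1.57],[0.1,80,-307,16,-1.57],[0.1,84,-328,18,-1.57],[0.1,84,-341,18,-1.57],[0.1,84,-341,18,-1.57],[0.1,84,-341,18,-1.57],[0.1,84,-341,18,-1.57]]'; python3 -c '
from h import *
gob(cell(41),5,72)
for cam in("scene","top"):
    P=cloud(cam)[2];e=P[:,:2]-CAD;u=e[:,0]*np.cos(A)+e[:,1]*np.sin(A);v=-e[:,0]*np.sin(A)+e[:,1]*np.cos(A)
    for z in (155,170,185):
        k=(np.hypot(u,v-47)<40)&(abs(P[:,2]-z)<8)
        if k.sum()>5:print(cam,z,k.sum(),"u",np.percentile(u[k],[2,98]).round(1),"v",np.percentile(v[k],[2,98]).round(1))
im,d=bot.camera("scene");cv2.imwrite("pics/a5.png",cv2.resize(im[60:240,160:360,::-1],None,fx=3,fy=3))'
```

```text
time_s: 28.62
tool_pos: [369.5, 243.3, 214.4]
eef_rot: [-0.022, 0.595, 0.803, 0.013]
contact_force: [-0.3, -0.2, -0.3]
finger_gap: 26.7
grip_force: 29.5
t 28.62 tcp [369.5 243.3 214.4] toolz [-0.0205  0.0472 -0.9987] psi 1.867 gap 26.7 shift [ -6.    0.6 137.3] up dir [ 0.0511 -0.0058 -0.9987] q [ 0.395 -0.178 -0.172  1.578  0.051  1.669]
scene 155 48 u [-13.5   7. ] v [31.5 57.4]
scene 170 43 u [-14.5   0.9] v [29.8 52.6]
scene 185 49 u [-14.5   2.7] v [28.6 55.1]
```

View pics/a5.png

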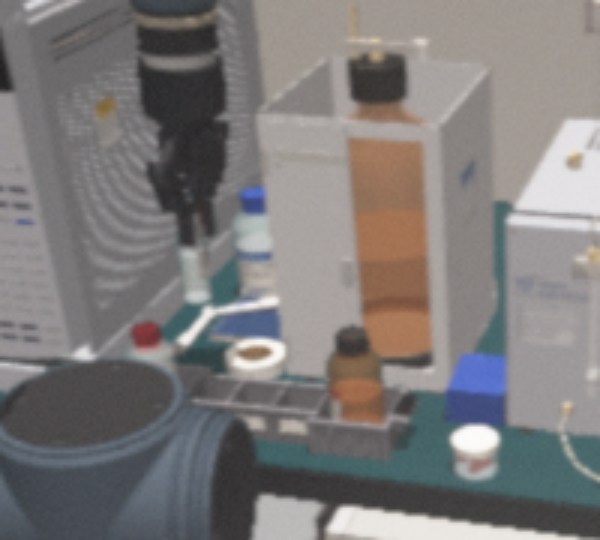

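The standard hangs over its cell at crop (275,195). Its measured centre is u≈0, v≈46 at the base. Lowering.

```bash
python3 -m creep '[[0.1,-1,0,25,0],[0.1,-2,0,55,0],[0.1,-3,0,85,0],[0.1,-4,0,105,0],[0.1,-5,0,120,0],[0.1,-5,0,128,0],[0.1,-5,0,133,0],[0.1,-5,0,136,0],[0.1,-5,0,137.5,0],[0.1,-5,0,137.5,0],[0.1,-5,0,137.5,0]]'; python3 -c '
from h import *
gob(cell(41),5,72)'
```

```text
time_s: 30.15
tool_pos: [368.3, 245.9, 77.3]
eef_rot: [-0.022, 0.594, 0.804, 0.013]
contact_force: [0.2, 0.3, 0.8]
finger_gap: 26.7
grip_force: 29.6
t 30.15 tcp [368.3 245.9  77.3] toolz [-0.0196  0.0479 -0.9987] psi 1.868 gap 26.7 shift [-1.8  0.   0.3] up dir [ 0.0516 -0.0047 -0.9987] q [ 0.401 -0.146 -0.418  1.299  0.052  1.674]
```

```bash
python3 -m creep '[[0.1,0,0,1,0],[0.1,0,0,1.5,0],[0.25,0,0,1.5,0],[0.4,0,0,1.5,0],[0.5,0,0,1.5,0],[0.5,0,0,1.5,0],[0.5,0,0,1.5,0],[0.5,1,0,-25,0],[0.5,2,0,-60,0],[0.5,4,0,-95,0],[0.5,6,0,-130,0],[0.5,7,0,-140,0],[0.5,7,0,-140,0]]'; python3 -c '
from h import *
gob(ob("blank",-30),215,0)
gob(cell(-60,-35),215,0)
for cam in("scene","top"):
    P=cloud(cam)[2];e=P[:,:2]-CAD;u=e[:,0]*np.cos(A)+e[:,1]*np.sin(A);v=-e[:,0]*np.sin(A)+e[:,1]*np.cos(A)
    for z in (60,80,95):
        k=(np.hypot(u,v-47)<30)&(abs(P[:,2]-z)<9)
        if k.sum()>5:print(cam,z,k.sum(),"u",np.percentile(u[k],[2,98]).round(1),"v",np.percentile(v[k],[2,98]).round(1))
'
```

```text
time_s: 31.78
tool_pos: [369.1, 245.8, 216.9]
eef_rot: [-0.022, 0.594, 0.804, 0.013]
contact_force: [-0.6, -0.4, -0.6]
finger_gap: 42.7
grip_force: 0.0
t 31.77 tcp [369.1 245.8 216.9] toolz [-0.02    0.0477 -0.9987] psi 1.868 gap 42.7 shift [-420.1  -80.4  -19.3] up dir [ 0.0514 -0.0052 -0.9987] q [ 0.4   -0.176 -0.165  1.582  0.052  1.674]
t 31.77 tcp [369.1 245.8 216.9] toolz [-0.02    0.0477 -0.9987] psi 1.868 gap 42.7 shift [-98.8 -36.   -3. ] up dir [ 0.0514 -0.0052 -0.9987] q [ 0.4   -0.176 -0.165  1.582  0.052  1.674]
scene 60 51 u [-13.1   4.4] v [34.5 59.1]
scene 80 51 u [-14.2   4. ] v [35.1 58. ]
scene 95 65 u [-12.1   9.3] v [36.6 59.2]
top 60 9 u [-12.7  12.2] v [37.6 47.3]
top 80 12 u [-12.   12.7] v [38.  47.7]
top 95 19 u [-12.1   7.9] v [38.9 53.6]
```

```bash
python3 -m creep '[[0.55,-25,-8,-1,0],[0.55,-60,-22,-2,0],[0.55,-99,-36,-3,0],[0.55,-140,-50,-5,0.1],[0.55,-180,-65,-7,0.28],[0.55,-220,-78,-9,0.46],[0.55,-260,-80,-11,0.64],[0.55,-300,-80,-13,0.82],[0.55,-340,-80,-15,1.0],[0.55,-375,-80,-17,1.18],[0.55,-400,-80,-19,1.36],[0.55,-415,-80,-19,1.54],[0.55,-420,-80,-19,1.571],[0.55,-420,-80,-19,1.571],[0.55,-420,-80,-19,1.571],[0.55,-420,-80,-19,1.571]]'; python3 -c '
from h import *
gob(ob("blank",-6),165,0);gob(ob("blank",-6),72,0)'
```

```text
time_s: 33.88
tool_pos: [415.4, -179.1, 214.9]
eef_rot: [-0.025, 0.989, 0.149, -0.007]
contact_force: [-1.0, -0.3, -0.1]
finger_gap: 47.0
grip_force: 0.0
t 33.88 tcp [ 415.4 -179.1  214.9] toolz [-0.0205  0.0474 -0.9987] psi 0.299 gap 47.0 shift [24.1  3.2 49.7] up dir [-0.0057 -0.0514 -0.9987] q [-0.575 -0.103 -0.104  1.613  0.029  2.267]
t 33.88 tcp [ 415.4 -179.1  214.9] toolz [-0.0205  0.0474 -0.9987] psi 0.299 gap 47.0 shift [ 24.6   8.  142.6] up dir [-0.0057 -0.0514 -0.9987] q [-0.575 -0.103 -0.104  1.613  0.029  2.267]
```

```bash
python3 -m creep '[[0.55,8,1,15,0],[0.55,16,3,40,0],[0.55,22,4,60,0],[0.55,23,5,80,0],[0.55,23,6,105,0],[0.55,23,7,128,0],[0.55,23,8,143,0],[0.55,23,8,143,0],[0.55,23,8,143,0],[0.2,23,8,143,0],[0.1,23,8,143,0],[0.1,23,8,143,0],[0.1,23,8,143,0],[0.1,23,8,143,0],[0.1,23,8,143,0]]' 30; python3 -c '
from h import *
gob(ob("blank",-6),72,0)'
```

```text
time_s: 35.75
tool_pos: [437.8, -174.7, 72.8]
eef_rot: [-0.024, 0.989, 0.148, -0.006]
contact_force: [-0.1, -1.5, 5.9]
finger_gap: 26.6
grip_force: 30.0
t 35.75 tcp [ 437.8 -174.7   72.8] toolz [-0.0181  0.0455 -0.9988] psi 0.297 gap 26.6 shift [ 1.  -1.7  0.9] up dir [-0.004  -0.0488 -0.9988] q [-0.541 -0.02  -0.309  1.321  0.03   2.303]
```

```bash
python3 -m creep '[[0.1,0,0,-10,0],[0.1,-8,-1,-35,0],[0.1,-18,-3,-70,0],[0.1,-25,-4,-105,0],[0.1,-25,-6,-135,0],[0.1,-25,-6,-143,0],[0.1,-25,-6,-143,0]]'; python3 -c '
from h import *
gob(cell(-7),142,72)'
```

```text
time_s: 36.62
tool_pos: [414.1, -182.1, 214.4]
eef_rot: [-0.025, 0.989, 0.148, -0.007]
contact_force: [-0.1, 0.2, -1.2]
finger_gap: 26.9
grip_force: 29.5
t 36.62 tcp [ 414.1 -182.1  214.4] toolz [-0.0209  0.0478 -0.9986] psi 0.297 gap 26.9 shift [  81.7 -372.3   19.3] up dir [-0.006  -0.0518 -0.9986] q [-0.582 -0.102 -0.104  1.612  0.028  2.262]
```

```bash
python3 -m creep '[[0.1,-5,-15,1,-0.1],[0.1,-5,-45,2,-0.27],[0.1,-5,-80,4,-0.45],[0.1,-5,-115,6,-0.63],[0.1,0,-150,8,-0.81],[0.1,10,-185,10,-0.99],[0.1,22,-220,12,-1.17],[0.1,38,-255,13,-1.35],[0.1,52,-285,15,-1.53],[0.1,64,-315,16,-1.57],[0.1,75,-343,18,-1.57],[0.1,81,-362,19,-1.57],[0.1,82,-372,19,-1.57],[0.1,82,-372,19,-1.57],[0.1,82,-372,19,-1.57],[0.1,82,-372,19,-1.57]]'; python3 -c '
from h import *
gob(cell(-7),5,72)
for cam in("scene","top"):
    P=cloud(cam)[2];e=P[:,:2]-CAD;u=e[:,0]*np.cos(A)+e[:,1]*np.sin(A);v=-e[:,0]*np.sin(A)+e[:,1]*np.cos(A)
    for z in (150,165,180):
        k=(np.hypot(u,v)<40)&(abs(P[:,2]-z)<8)
        if k.sum()>5:print(cam,z,k.sum(),"u",np.percentile(u[k],[2,98]).round(1),"v",np.percentile(v[k],[2,98]).round(1))
'
```

```text
time_s: 38.62
tool_pos: [383.6, 197.4, 214.4]
eef_rot: [-0.022, 0.595, 0.803, 0.013]
contact_force: [0.1, -0.4, 0.0]
finger_gap: 26.4
grip_force: 29.5
t 38.62 tcp [383.6 197.4 214.4] toolz [-0.0205  0.0473 -0.9987] psi 1.866 gap 26.4 shift [ -6.    0.6 137.3] up dir [ 0.0512 -0.0059 -0.9987] q [ 0.283 -0.201 -0.191  1.587  0.051  1.558]
scene 150 43 u [-12.4   5.7] v [-13.4   9.7]
scene 165 46 u [-13.7   0.5] v [-15.4   8.5]
scene 180 51 u [-13.2   2.3] v [-16.1   8.4]
```

```bash
python3 -m creep '[[0.1,-1,0,25,0],[0.1,-2,0,55,0],[0.1,-3,0,85,0],[0.1,-4,0,105,0],[0.1,-5,0,120,0],[0.1,-5,0,128,0],[0.1,-5,0,133,0],[0.1,-5,0,136,0],[0.1,-5,0,138,0],[0.1,-5,0,139,0],[0.1,-5,0,139,0]]'; python3 -c '
from h import *
gob(cell(-7),5,72)'
```

```text
time_s: 40.1
tool_pos: [382.7, 200.1, 76.6]
eef_rot: [-0.022, 0.595, 0.803, 0.014]
contact_force: [-1.0, -0.1, 6.0]
finger_gap: 27.1
grip_force: 29.7
t 40.1 tcp [382.7 200.1  76.6] toolz [-0.019   0.0482 -0.9987] psi 1.867 gap 27.1 shift [-1.9 -0.3 -0.4] up dir [ 0.0517 -0.0041 -0.9987] q [ 0.289 -0.171 -0.441  1.305  0.052  1.564]
```

```bash
python3 -m creep '[[0.25,0,0,0,0],[0.4,0,0,0,0],[0.5,0,0,0,0],[0.5,0,0,0,0],[0.5,0,0,0,0],[0.5,1,0,-25,0],[0.5,2,0,-60,0],[0.5,4,0,-95,0],[0.5,6,0,-130,0],[0.5,7,0,-140,0],[0.5,7,0,-140,0]]'; python3 -c '
from h import *
gob(ob("sample",-25),215,0)
for cam in("scene","top"):
    P=cloud(cam)[2];e=P[:,:2]-CAD;u=e[:,0]*np.cos(A)+e[:,1]*np.sin(A);v=-e[:,0]*np.sin(A)+e[:,1]*np.cos(A)
    for z in (60,80,95):
        k=(np.hypot(u,v)<30)&(abs(P[:,2]-z)<9)
        if k.sum()>5:print(cam,z,k.sum(),"u",np.percentile(u[k],[2,98]).round(1),"v",np.percentile(v[k],[2,98]).round(1))
'
```

```text
time_s: 41.48
tool_pos: [383.2, 199.9, 215.5]
eef_rot: [-0.022, 0.595, 0.803, 0.013]
contact_force: [-0.8, 0.1, -0.6]
finger_gap: 42.5
grip_force: 0.0
t 41.48 tcp [383.2 199.9 215.5] toolz [-0.0199  0.0476 -0.9987] psi 1.867 gap 42.5 shift [-571.2  -84.8  -28.4] up dir [ 0.0514 -0.0051 -0.9987] q [ 0.289 -0.2   -0.188  1.588  0.051  1.563]
scene 60 46 u [-13.5   2.8] v [-10.5  12.7]
scene 80 54 u [-13.    5.8] v [-10.9  14.4]
scene 95 62 u [-11.4  11.4] v [-10.6  13.2]
top 60 7 u [-11.9   7.9] v [-6.7  0.2]
top 80 8 u [-11.8   3.3] v [-6.8  3.8]
```

```bash
python3 -m creep '[[0.55,-25,-12,-1,0],[0.55,-60,-35,-3,0],[0.55,-100,-58,-5,0.1],[0.55,-145,-75,-7,0.28],[0.55,-190,-85,-9,0.46],[0.55,-235,-85,-11,0.64],[0.55,-280,-85,-13,0.82],[0.55,-325,-85,-16,1.0],[0.55,-370,-85,-18,1.18],[0.55,-415,-85,-20,1.36],[0.55,-460,-85,-23,1.54],[0.55,-505,-85,-25,1.57],[0.55,-540,-85,-27,1.57],[0.55,-562,-85,-28,1.57],[0.55,-571,-85,-28,1.57],[0.55,-571,-85,-28,1.57],[0.55,-571,-85,-28,1.57],[0.55,-571,-85,-28,1.57]]'; python3 -c '
from h import *
gob(ob("sample",-3),165,0);gob(ob("sample",-3),72,0)'
```

```text
time_s: 43.82
tool_pos: [468.5, -370.9, 215.0]
eef_rot: [-0.025, 0.989, 0.148, -0.007]
contact_force: [-0.9, -0.7, 0.5]
finger_gap: 47.1
grip_force: 0.0
t 43.83 tcp [ 468.5 -370.9  215. ] toolz [-0.0205  0.0474 -0.9987] psi 0.298 gap 47.1 shift [22.6  3.6 49.7] up dir [-0.0057 -0.0514 -0.9987] q [-0.791  0.288  0.314  1.646  0.019  2.052]
t 43.83 tcp [ 468.5 -370.9  215. ] toolz [-0.0205  0.0474 -0.9987] psi 0.298 gap 47.1 shift [ 23.1   8.4 142.6] up dir [-0.0057 -0.0514 -0.9987] q [-0.791  0.288  0.314  1.646  0.019  2.052]
```

```bash
python3 -m creep '[[0.55,8,1,15,0],[0.55,16,3,40,0],[0.55,22,4,60,0],[0.55,23,5,80,0],[0.55,23,6,105,0],[0.55,23,7,128,0],[0.55,23,8,143,0],[0.55,23,8,143,0],[0.55,23,8,143,0],[0.2,23,8,143,0],[0.1,23,8,143,0],[0.1,23,8,143,0],[0.1,23,8,143,0],[0.1,23,8,143,0],[0.1,23,8,143,0]]' 30; python3 -c '
from h import *
gob(ob("sample",-3),72,0)'; python3 -m creep '[[0.1,0,0,-10,0],[0.1,-8,-1,-35,0],[0.1,-18,-3,-70,0],[0.1,-25,-4,-105,0],[0.1,-25,-6,-135,0],[0.1,-25,-6,-143,0],[0.1,-25,-6,-143,0]]'; python3 -c '
from h import *
gob(cell(-50),142,72)'
```

```text
time_s: 45.7
tool_pos: [490.7, -366.7, 72.8]
eef_rot: [-0.024, 0.989, 0.148, -0.006]
contact_force: [0.2, -0.3, 4.8]
finger_gap: 26.7
grip_force: 29.9
t 45.7 tcp [ 490.7 -366.7   72.8] toolz [-0.0185  0.0454 -0.9988] psi 0.297 gap 26.7 shift [-0.2 -1.3  0.8] up dir [-0.0044 -0.0488 -0.9988] q [-0.761  0.348  0.105  1.373  0.02   2.083]
time_s: 46.58
tool_pos: [467.2, -374.2, 214.1]
eef_rot: [-0.025, 0.989, 0.148, -0.007]
contact_force: [-0.0, -0.4, -1.6]
finger_gap: 26.6
grip_force: 29.2
t 46.58 tcp [ 467.2 -374.2  214.1] toolz [-0.0209  0.0477 -0.9986] psi 0.297 gap 26.6 shift [  87.1 -528.4   27.1] up dir [-0.006  -0.0517 -0.9986] q [-0.797  0.291  0.317  1.645  0.018  2.047]
```

```bash
python3 -m creep '[[0.1,0,-15,1,0],[0.1,0,-45,2,-0.1],[0.1,0,-85,4,-0.27],[0.1,0,-125,6,-0.45],[0.1,0,-165,8,-0.63],[0.1,0,-205,10,-0.81],[0.1,0,-245,12,-0.99],[0.1,5,-285,14,-1.17],[0.1,15,-325,17,-1.35],[0.1,32,-365,19,-1.53],[0.1,50,-405,21,-1.57],[0.1,65,-445,23,-1.57],[0.1,77,-480,25,-1.57],[0.1,84,-507,26,-1.57],[0.1,87,-522,27,-1.57],[0.1,87,-528,27,-1.57],[0.1,87,-528,27,-1.57],[0.1,87,-528,27,-1.57],[0.1,87,-528,27,-1.57]]'; python3 -c '
from h import *
gob(cell(-50),5,72)
for cam in("scene","top"):
    P=cloud(cam)[2];e=P[:,:2]-CAD;u=e[:,0]*np.cos(A)+e[:,1]*np.sin(A);v=-e[:,0]*np.sin(A)+e[:,1]*np.cos(A)
    for z in (150,165,180):
        k=(np.hypot(u,v+47)<40)&(abs(P[:,2]-z)<8)
        if k.sum()>5:print(cam,z,k.sum(),"u",np.percentile(u[k],[2,98]).round(1),"v",np.percentile(v[k],[2,98]).round(1))
'
```

```text
time_s: 48.95
tool_pos: [395.8, 156.1, 214.3]
eef_rot: [-0.022, 0.595, 0.803, 0.013]
contact_force: [-0.3, -0.3, -0.0]
finger_gap: 26.7
grip_force: 29.2
t 48.95 tcp [395.8 156.1 214.3] toolz [-0.0203  0.0473 -0.9987] psi 1.866 gap 26.7 shift [ -5.9   0.9 137.3] up dir [ 0.0512 -0.0057 -0.9987] q [ 0.181 -0.211 -0.2    1.593  0.05   1.457]
scene 150 45 u [-12.    6.8] v [-62.9 -37.8]
scene 165 42 u [-12.2   1.4] v [-63.8 -40.6]
scene 180 50 u [-13.5  -0.1] v [-65.  -38.9]
```

```bash
python3 -m creep '[[0.1,0,0,25,0],[0.1,-1,0,55,0],[0.1,-2,0,85,0],[0.1,-3,0,105,0],[0.1,-4,0,120,0],[0.1,-4,0,128,0],[0.1,-4,0,133,0],[0.1,-4,0,136,0],[0.1,-4,0,138,0],[0.1,-4,0,139,0],[0.1,-4,0,139,0]]'
```

```text
time_s: 50.42
tool_pos: [394.9, 159.9, 76.8]
eef_rot: [-0.022, 0.595, 0.803, 0.014]
contact_force: [-1.0, 1.1, 6.3]
finger_gap: 27.1
grip_force: 29.0
```

```bash
python3 -m creep '[[0.25,0,0,0,0],[0.4,0,0,0,0],[0.5,0,0,0,0],[0.5,0,0,0,0],[0.5,0,0,0,0],[0.5,1,0,-25,0],[0.5,2,0,-60,0],[0.5,4,0,-95,0],[0.5,6,0,-130,0],[0.5,-10,-20,-145,0],[0.5,-40,-50,-145,0],[0.5,-80,-80,-145,0],[0.5,-120,-90,-145,0],[0.5,-160,-90,-145,0],[0.5,-160,-90,-145,0],[0.5,-160,-90,-145,0]]'; python3 -c '
from h import *
for cam in("scene","top"):
    im,d,P,C=cloud(cam);e=P[:,:2]-CAD;u=e[:,0]*np.cos(A)+e[:,1]*np.sin(A);v=-e[:,0]*np.sin(A)+e[:,1]*np.cos(A)
    for v0 in(108,47,0,-47,-108):
        for z in (60,90):
            k=(abs(u)<30)&(abs(v-v0)<(30 if abs(v0)>50 else 22))&(abs(P[:,2]-z)<10)
            if k.sum()>5:print(cam,v0,z,"u",np.percentile(u[k],[2,98]).round(1),"v",np.percentile(v[k]-v0,[2,98]).round(1),"zmax",P[(np.hypot(u,v-v0)<20)][:,2].max().round())
im,d=bot.camera("top");a=im[170:260,190:350,::-1];im,d=bot.camera("scene");b=im[140:230,190:350,::-1]
cv2.imwrite("pics/a6.png",cv2.resize(np.vstack([a,b]),None,fx=3.3,fy=3.3))'
```

```text
time_s: 52.42
tool_pos: [357.2, -26.2, 212.2]
eef_rot: [-0.023, 0.595, 0.803, 0.013]
contact_force: [0.6, -0.1, -0.2]
finger_gap: 42.4
grip_force: 0.0
scene 108 60 u [-6.9 12.3] v [-23.1 -19.3] zmax 107.0
scene 108 90 u [-18.4  10.8] v [-18.3  14.6] zmax 107.0
scene 47 60 u [-12.3   4.3] v [-12.1  12.2] zmax 104.0
scene 47 90 u [-12.4   6.2] v [-10.5  12. ] zmax 104.0
scene 0 60 u [-12.3   1.6] v [-12.2  13.5] zmax 103.0
scene 0 90 u [-11.5  12.4] v [-9.5 13.6] zmax 103.0
scene -47 60 u [-13.    3.4] v [-11.1  11.6] zmax 103.0
scene -47 90 u [-11.5  13.8] v [-10.3  13.2] zmax 103.0
scene -108 60 u [-27.7   5.8] v [-29.2  19. ] zmax 122.0
scene -108 90 u [-27.8   9.1] v [-28.6  21.4] zmax 122.0
top 108 60 u [-23.2  15.1] v [-21.3  -2.5] zmax 111.0
top 108 90 u [-21.9  18.8] v [-15.5  21.7] zmax 111.0
top 47 60 u [-12.8  23.3] v [-9.6  6.3] zmax 107.0
top 47 90 u [-11.7  12.1] v [-9.3 15.7] zmax 107.0
top 0 60 u [-11.7   7.6] v [-9.1  0.5] zmax 107.0
top 0 90 u [-11.5  13.1] v [-6.5 17.1] zmax 107.0
top -47 60 u [-9.   7.6] v [-8.1 -3.8] zmax 105.0
top -47 90 u [-11.5  12.2] v [-8.1 17.1] zmax 105.0
top -108 60 u [-26.9  -3.2] v [-27.7  -2. ] zmax 125.0
top -108 90 u [-25.9  25.4] v [-25.6  25.8] zmax 125.0
```

View pics/a6.png

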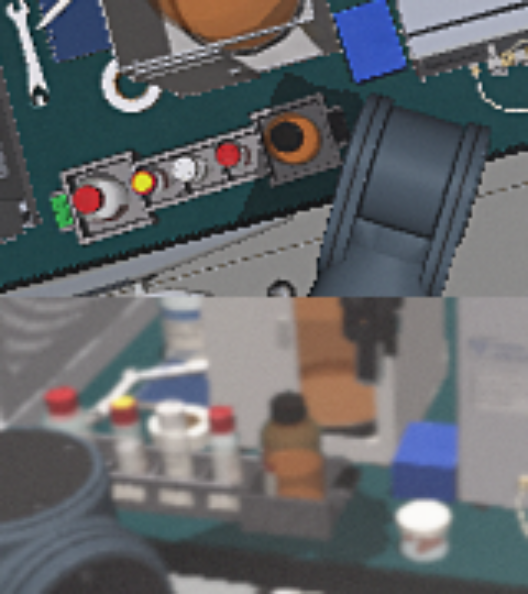

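From the green clip the order is wash bottle, yellow-sticker standard, white blank, plain red sample and amber bottle. All stand upright in their cells, and the jar, carton and tape have not moved. Handing in.

```bash
python3 -c '
from cell import bot
print(bot.sign_off())'
```

```text
the job is handed in; nothing more can be done
None
```

The caddy is loaded in the order asked and handed in at about 52 s; the final views showed everything upright and the jar, carton and tape in place, though the tool (with the wash bottle and three vials) was about 3° off vertical during carrying after a joint reached its limit.

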